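# Empties in two rows on the window shelf

## Task

Tidy the empty green bottles into two rows on the low oak shelf: the two loose tall ones side by side with the tall one that already stands in the back lane under the upper board, the two short ones side by side in the front lane, all standing upright and flat on the board between the rails, with no more than 4 cm of gap between neighbours. Set each bottle down gently without dropping it, do not tip any over, and leave the jar, the crushed can and the opener where they are.

Things in the scene. Friction and masses are not known exactly. Their poses are not given: they have to be found in the camera images.
- tall_1: empty green glass bottle, tall size, upright on the work surface at first: 230 mm high. Round about its z axis: body 60 mm wide up to 125 mm, shoulder from 125 to 170 mm, then a straight neck 28 mm wide from 170 mm to the top. Weighs about 180 to 290 g. Origin: centre of the underside; z up along the bottle; yaw means nothing. Belongs in the back row.
- tall_2: empty green glass bottle, tall size, upright on the work surface at first: 230 mm high. Round about its z axis: body 60 mm wide up to 125 mm, shoulder from 125 to 170 mm, then a straight neck 28 mm wide from 170 mm to the top. Weighs about 180 to 290 g. Origin: centre of the underside; z up along the bottle; yaw means nothing. Belongs in the back row.
- tall_3: the third tall bottle, the same in shape, size and mass as tall_1; at the start it already stands upright in the back lane, on the lower board, up to 60 mm left or right of the lane's middle. Origin: centre of the underside. The other two join it to form the back row; it may stay where it is
- short_1: empty green glass bottle, short size, upright on the work surface at first: 190 mm high. Round about its z axis: body 52 mm wide up to 85 mm, shoulder from 85 to 130 mm, then a straight neck 27 mm wide from 130 mm to the top. Weighs about 135 to 220 g. Origin: centre of the underside; z up along the bottle; yaw means nothing. Belongs in the front row.
- short_2: empty green glass bottle, short size, upright on the work surface at first: 190 mm high. Round about its z axis: body 52 mm wide up to 85 mm, shoulder from 85 to 130 mm, then a straight neck 27 mm wide from 130 mm to the top. Weighs about 135 to 220 g. Origin: centre of the underside; z up along the bottle; yaw means nothing. Belongs in the front row.
- shelf: low oak bottle shelf, fixed, open all round. Origin: on the work surface; x points from front (robot side) to back, y along the rows, z up. Lower board: x -90 to 110 mm, y -160 to 160 mm, top at z = 18 mm. On it three rails along y, 8 mm wide, tops at z = 26 mm, centred at x = -79, 1 and 89 mm, bound the front and back lanes. Two 14 mm posts at x = 102 mm, y = +-152 mm carry the upper board
- upper_edge (a point): middle of the lower front edge of the shelf's upper board (shelf x = 37 mm, y = 0, z = 305 mm). That board covers the back lane: x 37 to 110 mm, y -160 to 160 mm, z 305 to 323 mm; its edge is 8 mm in front of the back lane's centre line, so over that lane the tool must be tilted, fingers towards the back. Two small herb pots on it are look only
- back_row (a point): middle of the back lane (80 mm wide between rails), on the lower board's top (shelf x = 45 mm, y = 0, z = 18 mm); axes as the shelf's, the row runs along y
- front_row (a point): middle of the front lane (72 mm wide between rails), on the lower board's top (shelf x = -39 mm, y = 0, z = 18 mm); axes as the shelf's, the row runs along y. A fixed grey beer crate 240 mm high stands well to the left, beyond world y = 0.45 m
- jar: bystander among the bottles: white ceramic jar, 90 mm wide, 110 mm high, its round lid fixed half open above it (highest point under 190 mm, within the jar's outline by 5 mm); 0.9 kg, loose. Origin: centre of the underside. Leave it alone.
- can: bystander: crushed aluminium can, a disc 66 mm wide and 20 mm high, loose, 30 g. Origin: centre of the underside. Leave it alone.
- opener: bystander: flat stainless bottle opener, 126 mm long, 34 mm wide, 6 mm thick, loose, lying flat. Origin: on the work surface near its middle, x along its length. Leave it alone.
Mind the look-alikes: they are no part of the job. Leave any pink look-alike of the tall_2 alone.

How it is judged:
By the outcome, as a careful person would: the job done as asked, in the order asked, and still so for the second after the job is handed in, with the robot touching nothing.
It also fails if it takes over 72 s, if anything falls off the work surface, if the arm or the gripper's body presses on something with over 40 N, if the wrist force passes 120 N, or if a joint passes its speed limit or range.

## Robot

A 6-joint arm with a two-finger parallel gripper is mounted at the origin on the work surface. World frame = base frame: x ahead of the robot, y to its left, z up, the work surface at z = 0. Lengths are in m, angles in rad, forces in N, time in s.
With the tool pointing down it reaches from about 0.325 to 0.9 m from the base axis. Payload 6.1 kg.
Tool frame: the origin (TCP) lies midway between the tips of the shut fingers; the grasp point (between the pads) lies 19 mm behind it; z points along the fingers, y is the line along which they close (so a half turn about z gives the same grasp; the last joint's range is limited). The gripper opens to 85 mm and grips with 20 to 120 N. Pads are 22 mm wide; open, the fingers measure 114 mm over their backs; the gripper's body (76 mm by 85 mm) begins 54 mm behind the grasp point. The pads swing forward as they close: fully open they stand 13 mm farther back than shut.
Start: joints at [-1.462, 0.22, 1.526, -0, 1.395, -0.126], TCP at [0.145, -0.608, 0.231] pointing down, gripper open.
Joint ranges: [-2.98, 2.98], [-0.91, 2.08], [0.09, 2.57], [-1.24, 4.39], [0.2, 2.65], [-2.68, 2.68]. Speed limits (rad/s): [2.57, 2.57, 3.01, 3.14, 3.14, 3.14].

## Interface

Orientations are given as [roll, pitch, yaw] about the fixed x, y, z axes, in that order (R = Rz(yaw) Ry(pitch) Rx(roll)).
In Python, from plant import movep, move_l, set_joints, gripper_to, hold, inverse_kinematics, observe, get_image, get_calibration, Unreachable, job_done gives the robot as it stands. Calls block until the motion is done:
- movep(position, orientation): joint-space move of the TCP to a pose.
- move_l(position, feed=0.15, rotation=None, max_force=None): straight line of the TCP; rotation=None keeps the orientation; feed is the mean speed in m/s. With max_force (N) it stops when the force on the tool has changed by that much, and returns True; else False.
- set_joints(angles): joint-space move.
- gripper_to(opening, f_grip=None): finger opening in m; f_grip is the grip in N (None keeps the last); returns when the fingers have stopped.
- hold(seconds).
- inverse_kinematics(position, orientation): joint angles nearest the present ones, or None.
- observe(): the state.
- get_image(name): name is "side" or "top" or "wrist"; returns (picture, depth): 400x640x3 uint8, red, green, blue; 400x640 float32, m along the optical axis (not along the pixel's ray), 0 where there is no reading.
- get_calibration(name): a dict with "intrinsics" (3x3 intrinsics, pixels), "world_from_camera" (4x4, takes a point from camera to world coordinates). Camera axes: x right, y down, z forward; pixel columns grow to the right and rows downward; lengths in m; the calibration is good to about 2 mm. A picture is of the moment at which its call begins: read the wrist's pose just before it. get_calibration takes no time and is no camera call; for the wrist camera it gives the pose at the moment of the call.
A pose or a line that the arm cannot do raises Unreachable and nothing moves.
- job_done(): hands the job in; it is judged then, once.
The state is a dict: "time_s": time; "q": joint angles; "joint_velocities": joint speeds; "joint_torque": joint torques, N m; "eef_pos": TCP position; "tcp_rot": TCP orientation; "ft_force": force on the tool from outside, world axes, zero at the start; "torque": the same for the moment, N m; "opening": finger opening in m; "grasp_force": force on a finger pad.
Only numpy, scipy, OpenCV 4.12 (cv2) and the standard library are available. Lean on these libraries where they do the work, as an engineer would, in place of code of your own. Each camera call takes 0.05 s, during which the arm holds its last target. There are 200 camera calls.

## Working session

There is one attempt and no reset: what is moved stays moved. The work goes in short steps, each a Python script; the robot and the scene stay as the last script left them, time stands still between calls to the robot, and variables do not carry over. Pictures are saved under pics/ and viewed, at most 10 in all, crops included, and the job is handed in when it is done.

```bash
ls; mkdir -p pics; python3 - <<'E'
from plant import *
import cv2,numpy as np
for n in("top","side"):
    im,d=get_image(n); np.savez(f"pics/{n}.npz",im=im,d=d,**get_calibration(n)); cv2.imwrite(f"pics/{n}.png",im[:,:,::-1])
    c=get_calibration(n); print(n,c["intrinsics"].round(1).tolist(),c["world_from_camera"].round(3).tolist(),(d>0).mean())
print(observe()["time_s"])
E
```

```text
pics
top [[456.5, 0.0, 320.2], [0.0, 456.5, 198.9], [0.0, 0.0, 1.0]] [[-0.014, -0.994, 0.112, 0.358], [-1.0, 0.016, 0.017, -0.093], [-0.018, -0.112, -0.994, 1.204], [0.0, 0.0, 0.0, 1.0]] 0.99612109375
side [[421.3, 0.0, 326.1], [0.0, 421.3, 206.3], [0.0, 0.0, 1.0]] [[-0.8, -0.355, 0.483, 0.03], [-0.6, 0.465, -0.652, 0.523], [0.007, -0.811, -0.585, 0.75], [0.0, 0.0, 0.0, 1.0]] 0.99566015625
0.1
```

View pics/top.png

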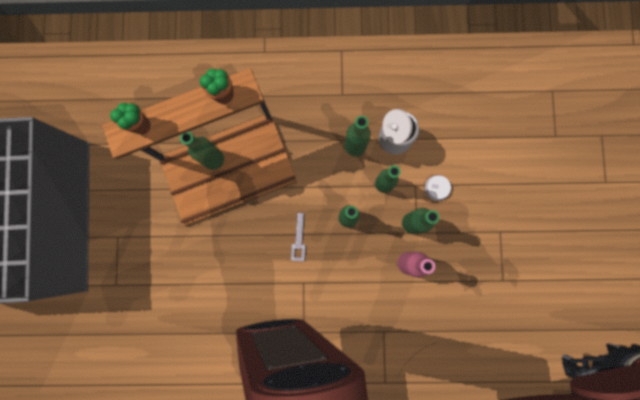

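View pics/side.png

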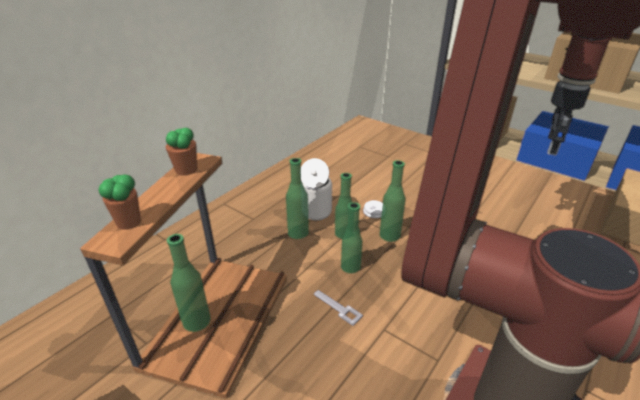

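The top view shows bottle rims at about (361,122) tall, (394,172) short, (350,211) short, (432,217) tall, and (187,138) tall_3 on the shelf. The pink look-alike is at (428,266), the jar at (398,130), the can at (438,188) and the opener at (299,240). In the side view the pink bottle is hidden behind the arm, and the four loose green bottles are at (297,200), (345,205), (352,240) and (394,200).

Candidates for tall_1/tall_2 are green (361,122), green (432,217) and pink (428,266), which I reject. The shorts are (394,172) and (350,211). Herb pots (130,117) and (215,83) are green but aren't bottles.

```bash
cat > see.py <<'E'
import cv2,numpy as np
def cloud(d,K,T):
    v,u=np.mgrid[:d.shape[0],:d.shape[1]]
    p=np.stack([(u-K[0,2])/K[0,0]*d,(v-K[1,2])/K[1,1]*d,d],-1)
    return p@T[:3,:3].T+T[:3,3]
def ray(uv,z,K,T):
    r=T[:3,:3]@np.linalg.solve(K,[uv[0],uv[1],1]); o=T[:3,3]
    return (o+r*(z-o[2])/r[2])
def green(im):
    h=cv2.cvtColor(im,cv2.COLOR_RGB2HSV); return cv2.inRange(h,(40,60,20),(90,255,255))
E
python3 - <<'E'
from see import *
top=np.load("pics/top.npz"); im=top["im"]; K,T=top["intrinsics"],top["world_from_camera"]
P=cloud(top["d"],K,T); h=cv2.cvtColor(im,cv2.COLOR_RGB2HSV)
g=green(im)
n,l,st,c=cv2.connectedComponentsWithStats(g)
for i in range(1,n):
    if st[i,4]<60: continue
    q=P[l==i]; zm=np.percentile(q[:,2],98); t=q[(q[:,2]>zm-.015)]
    print("top",c[i].round(),st[i,4],"zmax",zm.round(3),"ctr",t.mean(0).round(3),len(t))
# side: neck extents by depth
s=np.load("pics/side.npz"); Ks,Ts=s["intrinsics"],s["world_from_camera"]; Q=cloud(s["d"],Ks,Ts); gs=green(s["im"])
n,l,st,c=cv2.connectedComponentsWithStats(gs)
for i in range(1,n):
    if st[i,4]<60: continue
    q=Q[l==i]; print("side",c[i].round(),st[i,4],"zmax",np.percentile(q[:,2],98).round(3),np.median(q,0).round(3))
def rect(m,nm):
    pts=np.float32(P[m][:,:2]); r=cv2.minAreaRect(pts); print(nm,len(pts),r,cv2.boxPoints(r).round(3).tolist())
z=P[...,2]; u=np.arange(640)[None]; v=np.arange(400)[:,None]; roi=(u>95)&(u<305)&(v>55)&(v<235)
wood=roi&(h[...,0]<20)
m=(wood&(abs(z-.323)<.012)).astype(np.uint8); m=cv2.morphologyEx(m,cv2.MORPH_OPEN,np.ones((3,3)))>0; rect(m,"upper")
m=(wood&(z>.012)&(z<.034)).astype(np.uint8); m=cv2.morphologyEx(m,cv2.MORPH_OPEN,np.ones((3,3)))>0; rect(m,"lower")
cv2.imwrite("pics/crop.png",cv2.resize(im[60:290,90:470,::-1],None,fx=2.1,fy=2.1,interpolation=cv2.INTER_CUBIC))
for nm,(a,b,cc,e) in dict(jar=(375,105,420,155),can=(424,174,454,203),pink=(396,250,440,280),opener=(288,210,310,264)).items():
    q=P[b:e,a:cc].reshape(-1,3); q=q[q[:,2]>.004]; print(nm,q.min(0).round(3),q.max(0).round(3))
E
```

```text
top [214.  81.] 537 zmax 0.409 ctr [0.671 0.112 0.402] 519
top [125. 115.] 555 zmax 0.408 ctr [0.609 0.272 0.405] 532
top [357. 137.] 677 zmax 0.231 ctr [ 0.634 -0.168  0.237] 116
top [202. 150.] 793 zmax 0.248 ctr [0.601 0.206 0.253] 133
top [387. 179.] 404 zmax 0.192 ctr [ 0.531 -0.24   0.199] 102
top [349. 216.] 290 zmax 0.192 ctr [ 0.443 -0.144  0.189] 100
top [420. 221.] 630 zmax 0.231 ctr [ 0.426 -0.31   0.244] 127
side [179. 137.] 422 zmax 0.409 [0.66  0.125 0.401]
side [296. 204.] 1233 zmax 0.231 [ 0.625 -0.149  0.108]
side [393. 207.] 1267 zmax 0.23 [ 0.419 -0.292  0.109]
side [116. 187.] 689 zmax 0.409 [0.599 0.286 0.401]
side [348. 228.] 1700 zmax 0.191 [ 0.447 -0.135  0.093]
side [187. 288.] 2213 zmax 0.249 [0.587 0.225 0.137]
upper 4707 ((0.638054370880127, 0.19542208313941956), (0.0747714638710022, 0.319855660200119), 20.67664337158203) [[0.546999990940094, 0.3319999873638153], [0.6600000262260437, 0.032999999821186066], [0.7300000190734863, 0.05900000035762787], [0.6169999837875366, 0.3580000102519989]]
lower 7822 ((0.5791623592376709, 0.17270611226558685), (0.20139093697071075, 0.3204384446144104), 20.528514862060547) [[0.42899999022483826, 0.28700000047683716], [0.5410000085830688, -0.013000000268220901], [0.7300000190734863, 0.057999998331069946], [0.6169999837875366, 0.3580000102519989]]
jar [ 0.358 -0.337  0.004] [ 0.746 -0.093  1.204]
can [ 0.358 -0.417  0.004] [ 0.551 -0.093  1.204]
pink [ 0.285 -0.354  0.004] [ 0.358 -0.093  1.204]
opener [ 0.334 -0.093  0.004] [0.457 0.013 1.204]
```

View pics/crop.png

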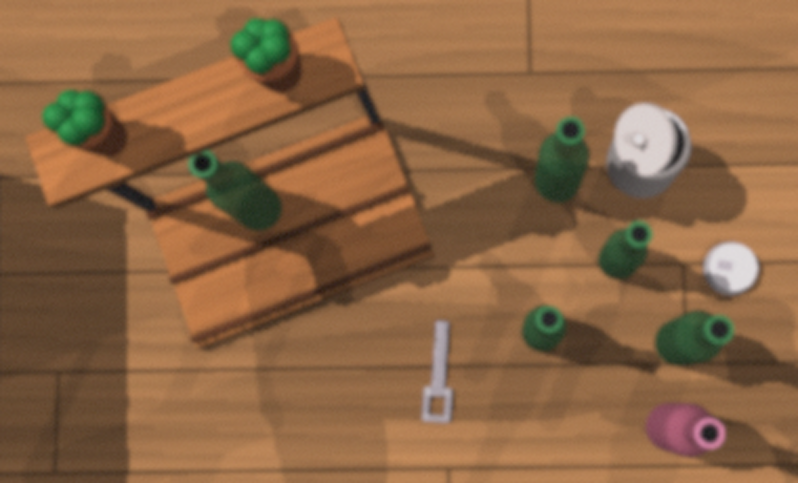

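The crop confirms the choice: four loose green bottles with rims at crop (570,130), (638,234), (548,320) and (718,328), tall_3 at (203,163), and the pink one at (709,433), which I leave alone. Next I refine the positions and check reach.

```bash
cat > rob.py <<'E'
from plant import *
import numpy as np
from scipy.spatial.transform import Rotation as Ro
YAW=np.radians(20.6); SX=np.array([np.cos(YAW),np.sin(YAW),0]); SY=np.array([-SX[1],SX[0],0]); SO=np.array([.5695,.1694,0])
def shelf(x,y,z): return SO+SX*x+SY*y+[0,0,z]
def toolR(th,al,flip=1):
    th,al=np.radians(th),np.radians(al)
    z=np.array([np.sin(th)*np.cos(al),np.sin(th)*np.sin(al),-np.cos(th)])
    y=flip*np.array([-np.sin(al),np.cos(al),0]); return np.stack([np.cross(y,z),y,z],1)
def rpy(R): return Ro.from_matrix(R).as_euler('xyz').tolist()
def tcp(g,R): return np.asarray(g)+.019*R[:,2]   # grasp point -> TCP
def ik(g,R):
    try: return inverse_kinematics(tcp(g,R).tolist(),rpy(R))
    except Unreachable: return None
E
python3 - <<'E'
from see import *; from rob import *
top=np.load("pics/top.npz"); im=top["im"]; K,T=top["intrinsics"],top["world_from_camera"]; P=cloud(top["d"],K,T)
s=np.load("pics/side.npz"); Ks,Ts=s["intrinsics"],s["world_from_camera"]; Q=cloud(s["d"],Ks,Ts)
g=green(im); gs=green(s["im"])
for nm,c,H in(("tallA",(.634,-.168),.23),("tallB",(.426,-.31),.23),("shA",(.531,-.24),.19),("shB",(.443,-.144),.19),("tall3",(.601,.206),.248)):
    m=cv2.dilate(g,np.ones((3,3)))>0; m&=np.hypot(P[...,0]-c[0],P[...,1]-c[1])<.03; m&=abs(P[...,2]-H)<.006
    vu=np.argwhere(m); pts=np.array([ray((u,v),H,K,T) for v,u in vu]); pts=pts[np.hypot(*(pts[:,:2]-np.median(pts[:,:2],0)).T)<.022]
    cc,r=cv2.minEnclosingCircle(np.float32(pts[:,:2]))
    ms=(gs>0)&(np.hypot(Q[...,0]-c[0],Q[...,1]-c[1])<.03)&(Q[...,2]>H-.05)&(Q[...,2]<H-.006)
    q=Q[ms]; vd=q.mean(0)-Ts[:3,3]; vd=vd[:2]/np.hypot(*vd[:2]); lat=np.array([-vd[1],vd[0]]); lo,hi=np.percentile(q[:,:2]@lat,[3,97]) 
    near=np.percentile(q[:,:2]@vd,5)
    print(nm,len(pts),pts.mean(0).round(4),"circ",np.round(cc,4),round(r,4),"side ctr",((lo+hi)/2*lat+(near+.0138)*vd).round(4),"w",round(hi-lo,4))
def box(nm,u0,v0,u1,v1,z0,z1):
    q=P[v0:v1,u0:u1].reshape(-1,3); q=q[(q[:,2]>z0)&(q[:,2]<z1)]; cc,r=cv2.minEnclosingCircle(np.float32(q[:,:2])); print(nm,len(q),np.round(cc,3),round(r,3),np.percentile(q[:,2],98).round(3))
box("jar",378,105,422,158,.06,.2); box("can",424,174,454,203,.012,.03); box("pink",396,250,440,280,.2,.24)
o=observe(); Rt=toolR(0,0); print(o["tcp_rot"],o["ft_force"])
C=get_calibration("wrist")["world_from_camera"]; R0=Ro.from_euler('xyz',o["tcp_rot"]).as_matrix(); print("cam in tool",(R0.T@(C[:3,3]-o["eef_pos"])).round(3))
for th in(45,50,55,60):
  for fl in(1,-1):
    row=[]
    for y in(-.057,.103): row.append([ik(shelf(x,y,.018+.192+dz),toolR(th,20.6+da,fl)) is not None for x,dz,da in((.045,0,0),(-.1,.04,0))])
    for p in((.634,-.168),(.426,-.31)):
        a0=np.degrees(np.arctan2(p[1],p[0])); row.append([d for d in range(-75,90,15) if ik((*p,.192),toolR(th,a0+d,fl)) is not None and ik((*p,.38),toolR(th,a0+d,fl)) is not None])
    print(th,fl,row)
E
```

```text
tallA 145 [ 0.6375 -0.1691  0.23  ] circ [ 0.6375 -0.1688] 0.0157 side ctr [ 0.638  -0.1638] w 0.0201
tallB 155 [ 0.4278 -0.3147  0.23  ] circ [ 0.4281 -0.314 ] 0.0156 side ctr [ 0.4278 -0.3095] w 0.0202
shA 131 [ 0.5338 -0.2427  0.19  ] circ [ 0.5336 -0.2429] 0.0149 side ctr [ 0.5345 -0.238 ] w 0.02
shB 127 [ 0.4446 -0.1448  0.19  ] circ [ 0.4447 -0.1446] 0.0147 side ctr [ 0.445  -0.1399] w 0.0214
tall3 144 [0.6033 0.2084 0.248 ] circ [0.6036 0.209 ] 0.0156 side ctr [0.604  0.2149] w 0.0217
jar 1204 [ 0.656 -0.275] 0.047 0.175
can 442 [ 0.52  -0.383] 0.031 0.022
pink 188 [ 0.324 -0.301] 0.015 0.233
[-3.13981198e+00 -2.70262774e-04  2.34827982e-01] [-0.86848933 -0.47624366 -0.2275402 ]
cam in tool [ 0.071  0.    -0.144]
45 1 [[True, True], [True, True], [-75, -60, -45, -30, -15, 0], [-75, -60, -45, -30, -15, 0]]
45 -1 [[True, True], [True, True], [-15, 0, 15, 30, 45, 60, 75], [-15, 0, 15, 30, 45, 60, 75]]
50 1 [[False, True], [True, True], [-75, -60, -45, -30, -15, 0], [-75, -60, -45, -30, -15, 0]]
50 -1 [[True, True], [True, True], [-15, 0, 15, 30, 45, 60, 75], [-15, 0, 15, 30, 45, 60, 75]]
55 1 [[False, False], [False, False], [-75, -60, -45], [-75, -60, -45, -15]]
55 -1 [[True, True], [False, False], [15, 30, 45, 60, 75], [-15, 0, 15, 30, 45, 60, 75]]
60 1 [[False, False], [False, False], [-75, -60, -15, 0], [-75, -60]]
60 -1 [[True, False], [False, False], [-15, 0, 15, 30, 45, 60, 75], [15, 30, 45, 60, 75]]
```

```bash
python3 - <<'E'
from rob import *
P={"tallA":(.6375,-.168),"tallB":(.428,-.3135),"shA":(.534,-.2415),"shB":(.4447,-.1435)}
for fl in(1,-1):
 for th in(45,48,50,52,55):
  out=[]
  for y in(-.055,.105):
    out.append([da for da in range(-20,25,5) if all(ik(shelf(x,y,z),toolR(th,20.6+da,fl)) is not None for x,z in((.045,.208),(.045,.226),(-.1,.226),(-.1,.3)))])
  for k,al in(("tallA",range(-40,20,5)),("tallB",range(-80,-30,5))):
    p=P[k]; out.append([a for a in al if all(ik((*p,z),toolR(th,a,fl)) is not None for z in(.19,.25,.4))])
  print(fl,th,out)
for fl in(1,-1):
 for th in(0,15,25,35):
  print("short",fl,th,[[da for da in range(-30,35,10) if all(ik(shelf(-.039,y,z),toolR(th,20.6+da,fl)) is not None for z in(.173,.21,.3))] for y in(-.036,.036)],
   [[a for a in range(-80,30,10) if all(ik((*P[k],z),toolR(th,a,fl)) is not None for z in(.155,.38))] for k in("shA","shB")])
R=toolR(45,20.6,1);print(ik(shelf(.045,-.055,.208),R)); R=toolR(50,20.6,-1);print(ik(shelf(.045,-.055,.208),R))
E
```

```text
1 45 [[-20, -15, -10, -5, 0], [-20, -15, -10, -5, 0, 5, 10, 15], [-40, -35, -30, -25, -20, -15, -10, -5], [-80, -75, -70, -65, -60, -55, -50, -45, -40, -35]]
1 48 [[-20, -15, -10, -5, 0], [-20, -15, -10, -5, 0, 5, 10, 15], [-40, -35, -30, -25, -20, -15, -10], [-80, -75, -70, -65, -60, -55, -50, -45, -40, -35]]
1 50 [[-20, -10, -5], [-20, -15, -10, -5, 0, 5, 10], [-40, -35, -30, -15], [-80, -75, -70, -65, -60, -55, -50, -45, -40, -35]]
1 52 [[], [-20, -15, -10], [-40, -35, -30], [-80, -75, -70, -65, -60, -55, -50, -40, -35]]
1 55 [[], [-10], [], [-80, -55]]
-1 45 [[-20, -15, -10, -5, 0, 5, 10, 15, 20], [-20, -15, -10, -5, 0, 5, 10, 15, 20], [-40, -35, -30, -25, -20, -15, -10, -5, 0, 5, 10, 15], [-60, -55, -50, -45, -40, -35]]
-1 48 [[-20, -15, -10, -5, 0, 5, 10, 15, 20], [-15, -10, -5, 0, 5, 10, 15, 20], [-35, -30, -25, -20, -15, -10, -5, 0, 5, 10, 15], [-55, -50, -45, -40, -35]]
-1 50 [[-20, -10, -5, 0, 5, 10, 15, 20], [-10, -5, 0, 5, 10, 15, 20], [-30, -15, -10, -5, 0, 5, 10, 15], [-55, -50, -45, -40, -35]]
-1 52 [[-5, 0, 5, 10, 15, 20], [-10, 15, 20], [-10, -5, 0, 5, 10, 15], [-50,
[... 889 characters left out ...]
70, -60, -50, -40, -30, -20, -10, 0, 10, 20]]
short -1 15 [[-30, -20, -10, 0, 10, 20, 30], [-30, -20, -10, 0, 10, 20, 30]] [[-80, -70, -60, -50, -40, -30, -20, -10, 0, 10, 20], [-70, -60, -50, -40, -30, -20, -10, 0, 10, 20]]
short -1 25 [[-30, -20, -10, 0, 10, 20, 30], [-30, -20, -10, 0, 10, 20, 30]] [[-70, -60, -50, -40, -30, -20, -10, 0, 10, 20], [-60, -50, -40, -30, -20, -10, 0, 10, 20]]
short -1 35 [[-30, -20, -10, 0, 10, 20, 30], [-30, -20, -10, 0, 10, 20, 30]] [[-60, -50, -40, -30, -20, -10, 0, 10, 20], [-50, -40, -30, -20, -10, 0, 10, 20]]
[-0.05511902 -0.12005426  2.14864015  0.68561406  0.46669366 -2.50345824]
[-0.07375709 -0.13414292  2.20498711  0.94850151  0.4069785   0.374127  ]
```

```bash
cat >> rob.py <<'E'
P={"tallA":(.6375,-.168),"tallB":(.428,-.3135),"shA":(.534,-.2415),"shB":(.4447,-.1435)}
def mp(g,R): movep(tcp(g,R).tolist(),rpy(R))
def ml(g,R,feed=.25,**k): return move_l(tcp(g,R).tolist(),feed=feed,**k)
def log(s):
    o=observe(); print(s,"t",round(o["time_s"],2),"tcp",np.round(o["eef_pos"],4),"open",round(o["opening"],4),"grip",round(float(np.max(o["grasp_force"])),1),"F",np.round(o["ft_force"],1))
def pick(k,h,R,lift,back=.085,up=.0,w=.048):
    g=np.array([*P[k],h]); pre=g-back*R[:,2]
    gripper_to(w); mp(pre+[0,0,up],R); 
    if up: ml(pre,R,.3)
    ml(g,R,.15); log("at "+k); gripper_to(.0,35); log("gripped"); ml(g+[0,0,lift],R,.25); log("lifted")
def place(x,y,h,R,x0,zhi,zin=.034,w=.048,back=.11):
    mp(shelf(x0,y,zhi+h),R); log("over")
    if abs(zhi-zin)>.001: ml(shelf(x0,y,zin+h),R,.3)
    if x0!=x: ml(shelf(x,y,zin+h),R,.15)
    hit=ml(shelf(x,y,.014+h),R,.04,max_force=4); log(f"down {hit}")
    gripper_to(w); o=observe(); g=np.array(o["eef_pos"])-.019*R[:,2]; ml(g-back*R[:,2],R,.2); log("out")
E
python3 - <<'E'
from rob import *
RB=toolR(48,-55); RP=toolR(48,15.6)
print(all(ik(shelf(-.1,y,z+.19),RP) is not None for y in(.105,-.055) for z in(.034,.22,.1)))
move_l([.145,-.608,.40],feed=.3); log("up")
pick("tallB",.19,RB,.22,up=.12)
import cv2; cv2.imwrite("pics/s1.png",get_image("side")[0][:,:,::-1])
E
```

```text
True
up t 0.81 tcp [ 0.145  -0.6079  0.3996] open 0.0854 grip 0.0 F [ 0.1 -0.8 -1.5]
at tallB t 4.11 tcp [ 0.4368 -0.3257  0.1793] open 0.0482 grip 0.0 F [-0.2 -0.1  0.5]
gripped t 4.42 tcp [ 0.4369 -0.3253  0.1792] open 0.0269 grip 34.7 F [-0.6  1.7  4.7]
lifted t 5.45 tcp [ 0.4354 -0.3245  0.3938] open 0.0274 grip 34.5 F [-0.1  0.6 -2.6]
```

View pics/s1.png

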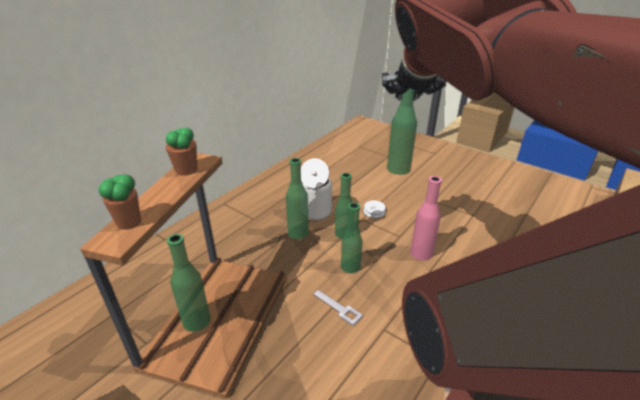

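The side view shows tallB held upright at (402,130). The pink bottle (426,215) and everything else are undisturbed. Placing it now.

```bash
python3 - <<'E'
from rob import *
RP=toolR(48,15.6)
place(.045,.105,.19,RP,-.1,.22)
import cv2; cv2.imwrite("pics/s2.png",get_image("side")[0][:,:,::-1])
E
```

```text
over t 7.47 tcp [0.4529 0.2357 0.3972] open 0.0268 grip 34.5 F [ 0.9 -0.8 -2.3]
down True t 9.78 tcp [0.5886 0.2876 0.197 ] open 0.0269 grip 35.0 F [-2.2 -0.6  3.3]
out t 10.81 tcp [0.5086 0.265  0.2684] open 0.048 grip 0.0 F [ 0.  -0.  -0.1]
```

View pics/s2.png

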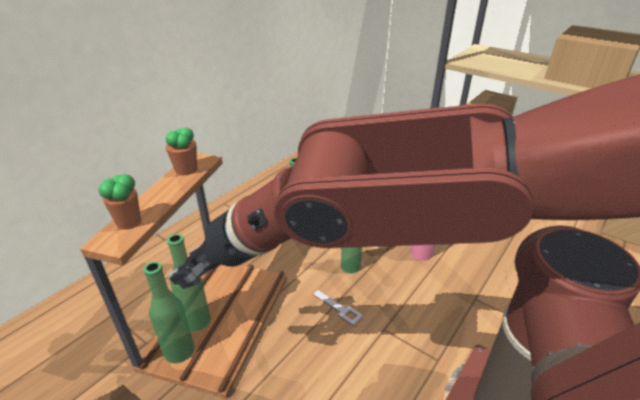

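tallB stands in the back lane at (172,310), beside tall_3 at (190,290). tallA is next.

```bash
python3 - <<'E'
from rob import *
RA=toolR(48,-15); RP=toolR(48,15.6)
ml(shelf(-.1,.06,.36),RP,.4)
pick("tallA",.19,RA,.10,up=.08)
place(.045,-.055,.19,RP,-.1,.10)
ml(shelf(-.14,-.06,.40),RP,.4); log("clear")
from see import *
for n in("top","side"): im,d=get_image(n); np.savez(f"pics/{n}3.npz",im=im,d=d,**get_calibration(n)); cv2.imwrite(f"pics/{n}3.png",im[:,:,::-1])
E
```

```text
at tallA t 14.07 tcp [ 0.652  -0.1719  0.1795] open 0.0479 grip 0.0 F [0.4 0.1 0.6]
gripped t 14.38 tcp [ 0.6518 -0.1718  0.1792] open 0.0273 grip 34.4 F [-0.4  2.3  4.6]
lifted t 14.93 tcp [ 0.6502 -0.1712  0.2754] open 0.0272 grip 34.7 F [ 0.   0.9 -3.5]
over t 16.03 tcp [0.5092 0.0859 0.2769] open 0.0271 grip 34.6 F [-0.2  0.  -1.9]
down True t 17.94 tcp [0.6448 0.1375 0.196 ] open 0.0269 grip 34.9 F [-0.6  0.4  3.8]
out t 18.98 tcp [0.5648 0.1155 0.2677] open 0.0481 grip 0.0 F [ 0.4  0.9 -0.1]Traceback (most recent call last):
  File "<stdin>", line 6, in <module>
  File "rob.py", line 17, in ml
    def ml(g,R,feed=.25,**k): return move_l(tcp(g,R).tolist(),feed=feed,**k)
                                     ~~~~~~^^^^^^^^^^^^^^^^^^^^^^^^^^^^^^^^^
plant.Unreachable: the arm cannot follow that straight line within its joint ranges
```

```bash
python3 - <<'E'
from rob import *; from see import *
RP=toolR(48,15.6); RS=toolR(25,20.6); 
ml(shelf(-.1,-.055,.32),RP,.4); log("clear")
for n in("top","side"): im,d=get_image(n); np.savez(f"pics/{n}3.npz",im=im,d=d,**get_calibration(n)); cv2.imwrite(f"pics/{n}3.png",im[:,:,::-1])
pick("shB",.16,toolR(25,-20),.10,up=.04)
place(-.039,.036,.16,RS,-.039,.10,back=.12)
for n in("top","side"): im,d=get_image(n); np.savez(f"pics/{n}4.npz",im=im,d=d,**get_calibration(n)); cv2.imwrite(f"pics/{n}4.png",im[:,:,::-1])
a=cv2.imread("pics/top3.png")[40:300,60:460]; b=cv2.imread("pics/side4.png")[60:,60:460]; b=b[:260*b.shape[0]//b.shape[0]]
cv2.imwrite("pics/m4.png",np.vstack([cv2.resize(a,(400,260)),cv2.resize(b,(400,260)) if b.shape[0]!=260 else b]))
E
```

```text
clear t 19.38 tcp [0.5093 0.0859 0.3074] open 0.048 grip 0.0 F [-0.6 -0.3 -0.5]
at shB t 21.62 tcp [ 0.4531 -0.1465  0.1443] open 0.048 grip 0.0 F [-0.  -0.5  0.9]
gripped t 21.94 tcp [ 0.4532 -0.1467  0.1445] open 0.0263 grip 35.2 F [0.2 2.2 4.8]
lifted t 22.49 tcp [ 0.4515 -0.1459  0.2412] open 0.026 grip 34.7 F [-0.4 -0.1 -3.2]
over t 23.78 tcp [0.5277 0.1913 0.242 ] open 0.0262 grip 34.6 F [ 0.2 -1.1 -1.8]
down True t 24.58 tcp [0.5291 0.1926 0.1624] open 0.0263 grip 34.9 F [-0.8  1.1  3.4]
out t 25.68 tcp [0.4799 0.1741 0.2683] open 0.0477 grip 0.0 F [-0.6  0.3 -0.3]
```

View pics/m4.png

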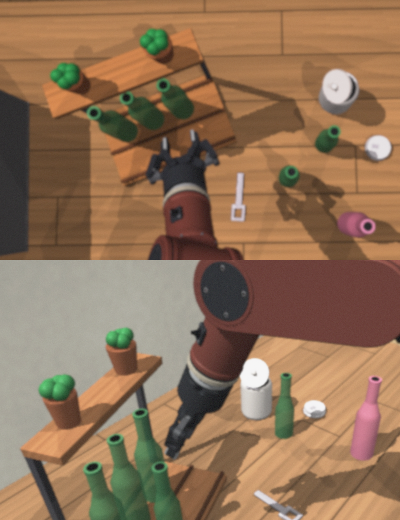

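The upper panel shows three tall bottles in a row in the back lane, at (95,112), (127,97) and (163,85). The lower panel shows shB upright in the front lane at (160,490), with the jar, can, opener and pink bottle in place. The last short one is next.

```bash
python3 - <<'E'
from rob import *; from see import *
RS=toolR(25,20.6)
pick("shA",.16,toolR(25,-24),.10,up=.04)
place(-.039,-.036,.16,RS,-.039,.10,back=.12)
mp((.38,-.20,.42),toolR(15,-28)); log("away")
for n in("top","side"): im,d=get_image(n); np.savez(f"pics/{n}5.npz",im=im,d=d,**get_calibration(n)); cv2.imwrite(f"pics/{n}5.png",im[:,:,::-1])
t=np.load("pics/top5.npz"); im,K,T=t["im"],t["intrinsics"],t["world_from_camera"]; Pc=cloud(t["d"],K,T); g=cv2.dilate(green(im),np.ones((3,3)))>0
for H in(.248,.208):
    m=(g&(abs(Pc[...,2]-H)<.006)).astype(np.uint8); n,l,st,c=cv2.connectedComponentsWithStats(m)
    for i in range(1,n):
        if st[i,4]>40:
            p=ray(c[i],H,K,T)-SO; print(H,st[i,4],"shelf x,y",round(p@SX,4),round(p@SY,4))
a=cv2.imread("pics/top5.png")[40:300,60:460]; b=cv2.imread("pics/side5.png")[140:400,60:460]
cv2.imwrite("pics/m5.png",np.vstack([a,b]))
E
```

```text
at shA t 28.48 tcp [ 0.5421 -0.2451  0.1443] open 0.0481 grip 0.0 F [-0.5 -0.5  0.7]
gripped t 28.79 tcp [ 0.5422 -0.2452  0.1446] open 0.0264 grip 35.3 F [0.6 0.7 4.5]
lifted t 29.34 tcp [ 0.5407 -0.2445  0.2421] open 0.0259 grip 34.8 F [ 0.6  0.1 -2.8]
over t 30.71 tcp [0.5533 0.124  0.2424] open 0.0259 grip 34.7 F [ 1.   0.6 -0.7]
down True t 31.51 tcp [0.5544 0.125  0.1623] open 0.026 grip 35.2 F [-0.3 -0.3  2.5]
out t 32.6 tcp [0.5052 0.1068 0.2684] open 0.0483 grip 0.0 F [-0.   0.3  0.5]
away t 33.92 tcp [ 0.3846 -0.2017  0.4006] open 0.0481 grip 0.0 F [-0.  -0.4 -0.1]
0.248 153 shelf x,y 0.0434 -0.0589
0.248 138 shelf x,y 0.0455 0.0247
0.248 159 shelf x,y 0.0413 0.1013
0.208 137 shelf x,y -0.0409 -0.0397
0.208 134 shelf x,y -0.0412 0.0322
```

View pics/m5.png

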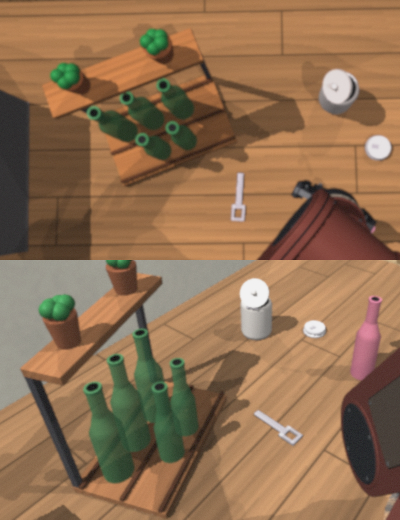

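Both panels show all five green bottles upright between the rails. The gaps are about 24 and 17 mm in the back row and 20 mm in the front. The jar, can, opener and pink bottle haven't moved.

```bash
python3 -c "
from plant import *
hold(.3); print(job_done())"
```

```text
the job is handed in; nothing more can be done
None
```

The job is handed in at about 34 s: three tall bottles stand in the back lane and two short ones in the front, all upright with gaps of 17–24 mm, and in the last pictures the jar, can, opener and pink bottle appear unmoved.

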